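Slide the freight depot home on the model railway

ROBOT

A 6-joint arm with a two-finger parallel gripper is mounted at the origin on the work surface. World frame = base frame: x ahead of the robot, y to its left, z up, the work surface at z = 0. Lengths are in m, angles in rad, forces in N, time in s.
With the tool pointing down it reaches from about 0.3 to 0.85 m from the base axis. Payload 4.2 kg.
Tool frame: the origin (TCP) lies on the centre line of the jaws, within the pads' length; the fingertips stand robot.tip_reach ahead of it and the grasp point (between the pads) lies 3 mm ahead of it (robot.tip_reach is the distance from the TCP to the fingertips, in m); z points along the fingers, y is the line along which they close (so a half turn about z gives the same grasp; the last joint's range is limited). The gripper opens to 91 mm and grips with 3 to 60 N. Pads are 32 mm wide; open, the fingers measure 118 mm over their backs; the gripper's body (76 mm by 178 mm) begins 60 mm behind the grasp point.
Start: joints at [-1.35, 0.32, 1.565, -0, 1.257, -0.02], TCP at [0.137, -0.558, 0.236] pointing down, gripper open.
Joint ranges: [-3.11, 3.11], [-0.84, 2.01], [0.21, 2.61], [-1.34, 4.49], [0.05, 2.63], [-2.56, 2.56]. Speed limits (rad/s): [2.57, 2.57, 3.14, 3.14, 3.14, 3.14].

INTERFACE

Orientations are given as a 3x3 rotation matrix whose columns are the frame's x, y, z axes.
In Python, from plant import get_obs, vision, robot gives the robot as it stands.
- The arm moves only by the tool carry_out, never from a script. Its argument "deltas" is a list of rows, each a list of 6 numbers: the shift along the tool's x, y, z normalised to -1 to 1, where 1 is 2 cm, then the turn, a rotation vector about the tool's x, y, z normalised to -1 to 1, where 1 is 5 degrees. A call has 1 to 8 rows; each row shifts and turns the commanded pose from where the row before left it, along the tool's axes as they then stand; what a row does not reach is not made up. A row lasts 1/12 s, in which the tool goes at most 41.7 mm and 7.16 degrees, less where a joint would pass 70% of its speed; a pose out of reach is approached as far as the arm can. A call with a number of a shift or a turn outside -1 to 1 is refused whole. A call with a gripper value outside its range is refused whole. "hand" is the closure, from 0 (fully open) to 1 (shut), set as the call begins (left out, the last holds). The fingers move at their own pace and stop on an object; the grip force is fixed at half the most. Time passes only in rows, so rows that do not move let the fingers close. It gives the time, the measured TCP pose, the force, the opening and the grip force at its end, in the units of the state.
- get_obs(): the state, without advancing time (a new reading comes with each control period).
- vision.camera(name): name is "scene" or "top"; returns a dict with "pixels" (480x640x3 uint8, red, green, blue), "depth" (480x640 float32, m along the optical axis (not along the pixel's ray), 0 where there is no reading), "camera_matrix" (3x3 intrinsics, pixels), "dist_coeffs" ([k1, k2, p1, p2, k3] as OpenCV has them; the pictures are not rectified), "origin" and "rotation" of the camera in the world. Camera axes: x right, y up, looking along -z (the intrinsics and any distortion apply to the point x, -y, -z); pixel columns grow to the right and rows downward; lengths in m; the calibration is good to about 2 mm. A picture is of the moment at which its call begins.
- robot.sign_off(): hands the job in; it is judged then, once.
The state is a dict: "clock": time; "joints": joint angles; "joint_velocities": joint speeds; "joint_efforts": joint torques, N m; "ee_pos": TCP position; "eef_rot": TCP orientation; "ft_force": force on the tool from outside, world axes, zero at the start; "moment": the same for the moment, N m; "opening": opening from 0.0 (shut) to 1.0 (fully open); "finger_force": force on a finger pad.
Only numpy, scipy, OpenCV 4.12 (cv2) and the standard library are available. Lean on these libraries where they do the work, as an engineer would, in place of code of your own. Each camera call takes 0.05 s, during which the arm holds its last target. There are 200 camera calls.

TASK

On the model railway, push the loose red-brick freight depot across its yard until its long back wall stands flush against the stone retaining wall and its end stands flush against the flat-roofed grey warehouse. Only slide it along the ground with your fingers: do not lift, tip or carry it. Leave the van, tree, wagons, glue bottle, screwdriver and mug where they stand.

Things in the scene. Friction and masses are not known exactly. Their poses are not given: they have to be found in the camera images.
- depot: Loose model freight depot, red brick, dark pitched roof with stepped gables, green doors, about 0.25 to 0.5 kg. 96 mm deep (its x), 130 mm long (its y, the ridge runs along y), plain upright walls up to 45 mm, ridge at 67 mm. Origin at the centre of its underside; x points to its long back wall, which is to meet the retaining wall; z up. At the start it stands in front of the wall, 6 to 10 cm short of it and askew by up to 0.3 rad.
- wall: Fixed grey stone retaining wall, 28 mm high and 700 mm long, carrying a railway embankment 120 mm deep. Origin at ground level in the middle of its front face, at mid-length; x points square into the wall (away from the yard and the robot), y along the wall to the left, z up. Its face is the plane x = 0 of this frame, and the yard lies at negative x.
- warehouse: Fixed grey flat-roofed model warehouse with three rows of windows, 90 mm deep (x), 100 mm long (y), 72 mm high plus a vent to 78 mm. It stands with its back against the retaining wall and its axes are parallel to the wall's; it may be at either end of the yard (240 mm left or right of the wall's middle). Origin at the centre of its underside. The depot ends against its side that faces the middle of the yard.
- cabin: Fixed cream signal cabin with a green stepped roof, 90 mm deep (x), 100 mm long (y), 64 mm high, at the other end of the yard, axes parallel to the wall's. Origin at the centre of its underside. It is not the stop.
- van: Loose yellow model van, 24 mm wide (x), 60 mm long (y), 27 mm high, in the yard in front of the warehouse or the cabin. Origin at the centre of its underside.
- tree: Loose model tree on a round base 44 mm across, crown up to 50 mm across, 77 mm high, in the yard in front of the warehouse or the cabin. Origin at the centre of its underside.
- boxcar: Loose orange box wagon, 32 mm wide (x), 125 mm long (y), 43 mm high, standing on the rails of the embankment, 60 mm behind the wall's face; its top is 74 mm above the yard. Origin at the centre of its underside.
- tanker: Loose grey tank wagon, 30 mm wide (x), 120 mm long (y), 44 mm high, on the same rails; its top is 75 mm above the yard. Origin at the centre of its underside.
- glue: Loose white glue bottle with a red cap, 40 mm diameter, 110 mm high, left of the yard. Origin at the centre of its underside.
- driver: Loose screwdriver with a blue handle, 160 mm long, lying on the table left of the yard. Origin about the middle of it, on the table.
- mug: Loose blue mug, 76 mm diameter, 85 mm high, right of the yard. Origin at the centre of its underside.
Mind the look-alikes: they are no part of the job. What is shaped like the depot but orange or pink is not meant.

How it is judged:
At the end, for the whole second after the job is handed in: The depot stands level on the ground, at rest, its back within 4 mm of the retaining wall and parallel to it within 0.05 rad, and its end within 4.5 mm of the warehouse (x of depot in the frame of wall above -0.052 m and angle between the x axis of depot and the x axis of wall, either way round below 0.05 rad and y of depot in the frame of warehouse between -0.1195 and 0.1195 m and height (world z) of depot below 0.004 m and angle between depot's own z axis and vertical below 0.05 rad and linear speed of depot below 0.01 m/s); the robot touches nothing.
It fails at once if the depot is lifted (its base over 8 mm up) or tipped (over 0.15 rad) (height (world z) of depot above 0.008 m or angle between depot's own z axis and vertical above 0.15 rad).
It fails at once if a bystander (van, tree, wagon, glue, screwdriver, mug) is moved by more than 12 mm or knocked over (distance of any of van, tree, boxcar, tanker, glue, driver, mug from where it was at the start of the episode above 0.012 m or angle between any of van, tree, boxcar, tanker, glue, mug's own z axis and vertical above 0.4 rad).
It also fails if it takes over 61 s, if anything falls off the work surface, if the arm or the gripper's body presses on something with over 40 N, if the wrist force passes 120 N, or if a joint passes its speed limit or range.

## Working session

There is one attempt and no reset: what is moved stays moved. The work goes in short steps, Python scripts to look and compute and a tool call to move; the robot and the scene stay as the last step left them, time stands still between calls to the robot, and variables do not carry over. Pictures are saved under pics/ and viewed, at most 10 in all, crops included, and the job is handed in when it is done.

Besides the shell and the picture viewer there is one more tool, called after "Emit:" as name(argument=value, ...), one argument or row to a line, values as JSON. carry_out: Moves the arm, as the interface text tells. Its arguments: {"type":"object","properties":{"deltas":{"type":"array","items":{"type":"array","items":{"type":"number"}}},"hand":{"type":"number"}},"required":["deltas"]}

```bash
mkdir -p pics; ls
python3 - <<'E'
from plant import get_obs, vision, robot
import cv2,numpy as np
o=get_obs();print({k:np.round(v,3).tolist() for k,v in o.items()},robot.tip_reach)
for n in("top","scene"):
    c=vision.camera(n);np.savez(f"pics/{n}0.npz",**c);cv2.imwrite(f"pics/{n}0.png",c["pixels"][:,:,::-1]);print(n,c["origin"],c["dist_coeffs"],c["camera_matrix"].tolist(),c["rotation"].tolist())
E
```

```text
pics
{'clock': 0.0, 'joints': [-1.35, 0.32, 1.566, 0.0, 1.257, -0.02], 'joint_velocities': [0.002, -0.0, -0.001, -0.001, 0.0, 0.0], 'joint_efforts': [-0.001, -41.246, -23.197, 0.073, 0.046, -0.0], 'ee_pos': [0.137, -0.558, 0.235], 'eef_rot': [[0.971, 0.238, -0.0], [0.238, -0.971, 0.002], [0.0, -0.002, -1.0]], 'ft_force': [0.113, 0.474, -0.009], 'moment': [-0.047, 0.008, -0.057], 'finger_force': 0.0, 'opening': 1.0} 0.022
top [0.25227518 0.00375574 1.22900687] [-0.11026733  0.          0.          0.          0.        ] [[439.1427664267762, 0.0, 323.6341008424894], [0.0, 439.1427664267762, 234.34880529391174], [0.0, 0.0, 1.0]] [[0.026673354498768044, 0.980752392849072, -0.1934251175018454], [-0.9995369047975515, 0.029001397965909014, 0.009213840879532198], [0.014646095299205512, 0.1930897792138223, 0.9810717756900584]]
scene [1.08522714 0.91687962 0.87434317] [-0.03624185  0.          0.          0.          0.        ] [[574.750731839681, 0.0, 319.3010561258413], [0.0, 574.750731839681, 239.8348265014695], [0.0, 0.0, 1.0]] [[-0.8158426232453955, -0.3478204171160798, 0.46197594259146024], [0.5782598102304369, -0.4851055479733784, 0.6559635654498712], [-0.0040504281663768064, 0.8023051568839905, 0.5969003512053117]]
```

View pics/top0.png

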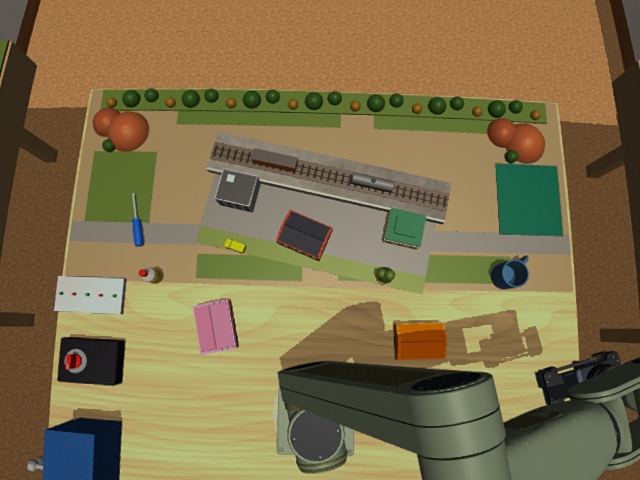

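View pics/scene0.png

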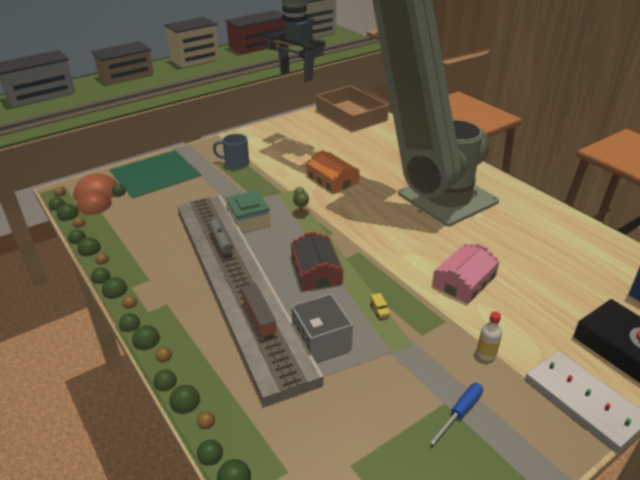

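The candidates in the top picture are the red-brick, dark-roofed building at (305,234), the pink one at (215,326) and the orange one at (420,341). Only (305,234) fits: it is red with a dark roof and stands in the yard. The warehouse is at the left end (237,190), the cabin is at (405,227), the van at (235,245) and the tree at (385,274). Next I'll take a confirming crop and measure.

```bash
cat > h.py <<'E'
import numpy as np,cv2
def cloud(c):
    K,d=c["camera_matrix"],c["dist_coeffs"];D=c["depth"]
    v,u=np.mgrid[0:480,0:640]
    p=cv2.undistortPoints(np.stack([u,v],-1).reshape(-1,1,2).astype(float),K,d).reshape(480,640,2)
    P=np.stack([p[...,0]*D,-p[...,1]*D,-D],-1)@c["rotation"].T+c["origin"]
    P[D==0]=np.nan
    return P
def rect(P,lo,hi,uv,rad,W=None):
    """min-area rect of the points of height lo..hi around pixel uv"""
    m=(P[...,2]>lo)&(P[...,2]<hi)
    n,L=cv2.connectedComponents(m.astype(np.uint8))
    u,v=uv; l=np.bincount(L[v-rad:v+rad,u-rad:u+rad][m[v-rad:v+rad,u-rad:u+rad]]).argmax()
    q=P[L==l]; return cv2.minAreaRect((q[:,:2]*1000).astype(np.float32)),q
E
python3 - <<'E'
from h import *
c=dict(np.load("pics/top0.npz"));s=dict(np.load("pics/scene0.npz"))
P=cloud(c);S=cloud(s)
for n,Q,uv,lo,hi in [("depot",P,(305,234),.035,.08),("ware",P,(237,190),.06,.085),("cabin",P,(405,227),.04,.08),("emb",P,(330,190),.018,.033),("van",P,(235,245),.012,.04),("tree",P,(385,274),.03,.09),("glue",P,(149,274),.03,.13),
 ("S depot",S,(318,262),.035,.08),("S ware",S,(325,320),.06,.085)]:
    r,q=rect(Q,lo,hi,uv,8 if n!="emb" else 40)
    print(n,np.round(r[0],1),np.round(r[1],1),round(r[2],2),len(q),"z",np.round(np.percentile(q[:,2],[2,50,98]),3))
print("ground z",P[255,265],P[260,330],S[270,370], S[340,400])
# wall face line: for each column, last pixel of embankment
for u in (290,300,310,320,330,340,350,360,370,380):
    col=P[150:260,u]; i=np.where((col[:,2]>.015)&(col[:,2]<.035))[0]; print(u,i[-1]+150,np.round(col[i[-1]],4))
a=c["pixels"][150:300,180:440,::-1];a=cv2.resize(a,None,fx=3,fy=3,interpolation=cv2.INTER_CUBIC);cv2.imwrite("pics/crop.png",a)
E
```

```text
depot [485.4  47.1] [130.7  96.8] 68.2 1666 z [0.042 0.055 0.067]
ware [606.8 239.1] [101.2  93.2] 78.24 1193 z [0.064 0.072 0.078]
cabin [ 511.7 -232.6] [101.9  91.7] 78.71 1195 z [0.051 0.057 0.068]
emb [634.6 -11. ] [703.  185.4] 78.61 8139 z [0.023 0.028 0.032]
van [452.1 241.4] [56.4 25.1] 71.86 175 z [0.014 0.024 0.031]
tree [ 378.8 -176.8] [44.6 42.4] 28.79 228 z [0.048 0.065 0.078]
glue [358.3 459.6] [35.2 41. ] 77.9 259 z [0.032 0.074 0.112]
S depot [483.8  49.3] [138.9  97.3] 67.73 1752 z [0.037 0.054 0.067]
S ware [605.5 240.3] [105.7  93.3] 79.48 1852 z [0.061 0.072 0.078]
ground z [4.30156786e-01 1.56300600e-01 2.98529462e-04] [ 0.42109433 -0.02766264  0.0019664 ] [0.38116738 0.1257749  0.00143872] [ 0.47268879  0.3353005  -0.00117936]
290 248 [0.4493 0.0852 0.0187]
300 252 [0.4368 0.0563 0.0321]
310 257 [0.4257 0.0286 0.0182]
320 257 [0.4265 0.0008 0.018 ]
330 234 [ 0.4913 -0.0253  0.0242]
340 199 [ 0.5939 -0.0514  0.0235]
350 202 [ 0.5878 -0.0805  0.0168]
360 204 [ 0.5812 -0.1087  0.0225]
370 206 [ 0.5771 -0.1377  0.0194]
380 208 [ 0.5711 -0.1658  0.023 ]
```

View pics/crop.png

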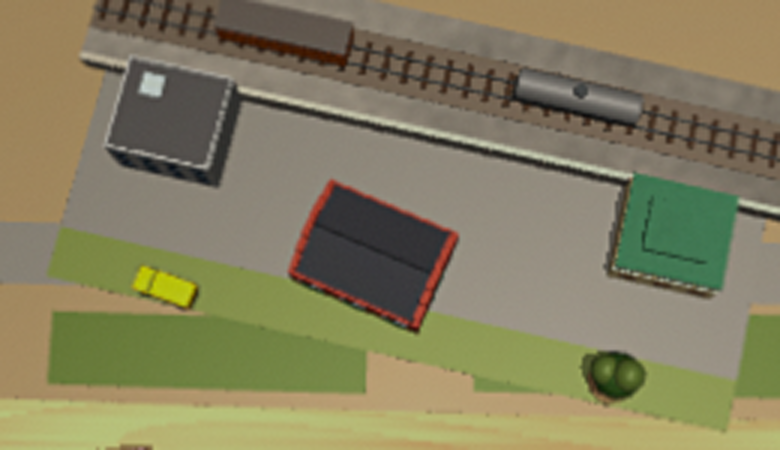

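The crop shows the loose red-brick depot with its dark roof and stepped gables at crop (373,255), with the warehouse at crop (172,125). Measured sizes agree with those given (130.7 x 96.8 mm, ridge 67 mm).

- **Wall:** x heading -11.4°, wall middle at (0.603,-0.006).
- **Depot in the wall frame:** (-126, 28) mm at -10.4°.
- **Goal in the wall frame:** (-48, 125) mm.

First I'll align the tool with the depot's front face and travel over at height.

Emit:
carry_out(
  deltas=[
    [0,0,0,0,0,0.89],
    [0,0,0,0,0,0.89],
    [0,0,0,0,0,0.89],
    [0,0,0,0,0,0.89],
    [0,0,0,0,0,0.89],
    [0,0,0,0,0,0.89],
    [0,0,0,0,0,0.89],
    [0,0,0,0,0,0.89],
  ],
  hand=0,
)

```text
clock: 0.77
ee_pos: [0.1371, -0.5581, 0.2354]
eef_rot: [[0.927, -0.375, -0.0], [-0.375, -0.927, 0.001], [-0.001, -0.001, -1.0]]
ft_force: [-0.4, -0.8, -0.8]
opening: 0.998
finger_force: 0.0
```

Emit:
carry_out(
  deltas=[
    [0,-1,0,0,0,0],
    [0,-1,0,0,0,0],
    [0,-1,0,0,0,0],
    [0,-1,0,0,0,0],
    [0,-1,0,0,0,0],
    [0,-1,0,0,0,0],
    [0,-1,0,0,0,0],
    [0,-1,0,0,0,0],
  ],
)

```text
clock: 1.43
ee_pos: [0.1967, -0.4087, 0.2356]
eef_rot: [[0.928, -0.372, -0.0], [-0.372, -0.928, 0.001], [-0.001, -0.001, -1.0]]
ft_force: [1.0, -0.2, 1.2]
opening: 1.003
finger_force: 0.0
```

Emit:
carry_out(
  deltas=[
    [0,-1,0,0,0,0],
    [0,-1,0,0,0,0],
    [0,-1,0,0,0,0],
    [0,-1,0,0,0,0],
    [0,-1,0,0,0,0],
    [0,-1,0,0,0,0],
    [0,-1,0,0,0,0],
    [0,-1,0,0,0,0],
  ],
)

```text
clock: 2.1
ee_pos: [0.256, -0.2602, 0.2357]
eef_rot: [[0.928, -0.372, -0.0], [-0.372, -0.928, 0.0], [-0.001, -0.0, -1.0]]
ft_force: [0.5, -0.5, 0.7]
opening: 1.002
finger_force: 0.0
```

Emit:
carry_out(
  deltas=[
    [0,-1,0,0,0,0],
    [0,-1,0,0,0,0],
    [0,-1,0,0,0,0],
    [0,-1,0,0,0,0],
    [0,-1,0,0,0,0],
    [0,-1,0,0,0,0],
    [0,-1,0,0,0,0],
    [0,-1,0,0,0,0],
  ],
)

```text
clock: 2.77
ee_pos: [0.3153, -0.1117, 0.2357]
eef_rot: [[0.928, -0.372, -0.0], [-0.372, -0.928, 0.0], [-0.0, 0.0, -1.0]]
ft_force: [0.7, -0.2, -0.2]
opening: 1.004
finger_force: 0.0
```

Emit:
carry_out(
  deltas=[
    [0,-1,0,0,0,0],
    [0,-1,0,0,0,0],
    [0,-1,0,0,0,0],
    [0,-1,0,0,0,0],
    [0,-1,0,0,0,0],
    [0,-1,0,0,0,0],
    [0,-1,0,0,0,0],
    [0,-1,0,0,0,0],
  ],
)

```text
clock: 3.43
ee_pos: [0.3748, 0.0368, 0.2357]
eef_rot: [[0.929, -0.371, -0.001], [-0.371, -0.929, -0.0], [-0.0, 0.0, -1.0]]
ft_force: [-0.7, -0.4, 0.3]
opening: 0.999
finger_force: 0.0
```

Emit:
carry_out(
  deltas=[
    [0.2,-0.85,0,0,0,0],
    [0.2,-0.85,0,0,0,0],
    [0.2,-0.85,0,0,0,0],
    [0,0,1,0,0,0],
    [0,0,1,0,0,0],
    [0,0,1,0,0,0],
    [0,0,1,0,0,0],
    [0,0,1,0,0,0],
  ],
)

```text
clock: 4.1
ee_pos: [0.4046, 0.0787, 0.1348]
eef_rot: [[0.929, -0.371, -0.0], [-0.371, -0.929, -0.0], [-0.0, 0.0, -1.0]]
ft_force: [-0.4, -0.1, -0.2]
opening: 1.001
finger_force: 0.0
```

Emit:
carry_out(
  deltas=[
    [0,0,1,0,0,0],
    [0,0,1,0,0,0],
    [0,0,1,0,0,0],
    [0,0,1,0,0,0],
    [0,0,0.6,0,0,0],
    [0,0,0.4,0,0,0],
    [0,0,0,0,0,0],
  ],
)

```text
clock: 4.68
ee_pos: [0.4038, 0.0785, 0.0346]
eef_rot: [[0.928, -0.371, -0.004], [-0.371, -0.928, -0.001], [-0.003, 0.002, -1.0]]
ft_force: [0.1, -1.0, 0.2]
opening: 1.003
finger_force: 0.0
```

```bash
cat >> h.py <<'E'
A=np.deg2rad(-11.4);WX=np.array([np.cos(A),np.sin(A)]);WY=np.array([-WX[1],WX[0]]);W0=np.array([.6034,-.0056])
def look(name,view=None):
    from plant import vision,get_obs
    c=vision.camera("top");cv2.imwrite(f"pics/{name}.png",c["pixels"][:,:,::-1])
    P=cloud(c);px=c["pixels"].astype(int)
    e=get_obs();print("clock",round(e["clock"],2),"tcp wall",np.round([(e["ee_pos"][:2]-W0)@WX*1e3,(e["ee_pos"][:2]-W0)@WY*1e3],1),"z",round(e["ee_pos"][2],4),"toolx hdg-wall deg",round(np.degrees(np.arctan2(e["eef_rot"][1][0],e["eef_rot"][0][0])-A),2))
    return c,P,px
E
python3 - <<'E'
from h import *
c,P,px=look("s1")
cv2.imwrite("pics/s1c.png",cv2.resize(c["pixels"][150:320,180:440,::-1],None,fx=3,fy=3))
E
```

```text
clock 4.73 tcp wall [-211.6   43.2] z 0.0354 toolx hdg-wall deg -10.4
```

View pics/s1c.png

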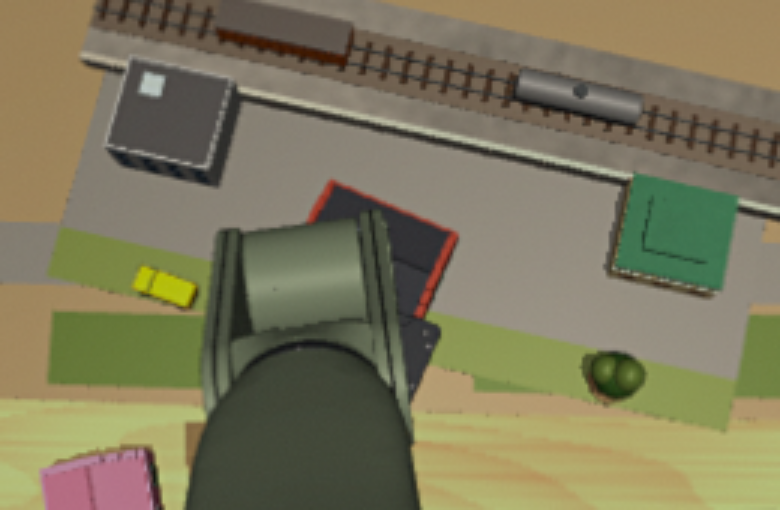

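The picture shows the gripper behind the depot, clear of it, with the depot's visible corners at crop (333,182) and (457,235), unmoved. Now I'll creep into contact.

Emit:
carry_out(
  deltas=[
    [0.25,0,0,0,0,0],
    [0.25,0,0,0,0,0],
    [0.25,0,0,0,0,0],
    [0.15,0,0,0,0,0],
    [0.1,0,0,0,0,0],
    [0.1,0,0,0,0,0],
    [0.1,0,0,0,0,0],
    [0.1,0,0,0,0,0],
  ],
)

```text
clock: 5.4
ee_pos: [0.4285, 0.0689, 0.0359]
eef_rot: [[0.928, -0.372, -0.001], [-0.372, -0.928, -0.0], [-0.001, 0.001, -1.0]]
ft_force: [-0.6, 1.3, 0.7]
opening: 0.997
finger_force: 1.0
```

Emit:
carry_out(
  deltas=[
    [0.1,0,0,0,0,0],
    [0.1,0,0,0,0,0],
    [0.1,0,0,0,0,0],
    [0.1,0,0,0,0,0],
  ],
)

```text
clock: 5.73
ee_pos: [0.4366, 0.066, 0.0358]
eef_rot: [[0.928, -0.371, -0.0], [-0.371, -0.928, -0.0], [-0.0, 0.0, -1.0]]
ft_force: [-1.1, 0.7, -0.3]
opening: 0.994
finger_force: 0.6
```

Run:
```python
from h import *
c,P,px=look("s2")
print(get if 0 else "")
```

```text
clock 5.78 tcp wall [-177.1   37.2] z 0.0359 toolx hdg-wall deg -10.4
```

Emit:
carry_out(
  deltas=[
    [0.15,0,0,0,0,-0.26],
    [0.15,0,0,0,0,-0.26],
    [0.15,0,0,0,0,-0.26],
    [0.15,0,0,0,0,-0.26],
    [0.15,0,0,0,0,-0.26],
    [0.15,0,0,0,0,-0.26],
    [0.15,0,0,0,0,-0.26],
    [0.15,0,0,0,0,-0.26],
  ],
)

```text
clock: 6.45
ee_pos: [0.4595, 0.0588, 0.0359]
eef_rot: [[0.981, -0.196, -0.0], [-0.196, -0.981, -0.0], [-0.0, 0.0, -1.0]]
ft_force: [-1.1, -0.3, -0.2]
opening: 0.998
finger_force: 0.5
```

```bash
cat >> h.py <<'E'
def backedge(P):
    """back edge of the depot from points of its back roof/gables, in the wall frame (mm)"""
    q=P[(P[...,2]>.038)&(P[...,2]<.070)]
    w=np.c_[(q[:,:2]-W0)@WX,(q[:,:2]-W0)@WY]*1e3
    return w[(w[:,0]>-170)&(w[:,0]<6)&(w[:,1]>-110)&(w[:,1]<186)],q
E
python3 - <<'E'
from h import *
c,P,px=look("s3")
w,_=backedge(P)
for y in range(-50,190,10):
    s=w[(w[:,1]>y)&(w[:,1]<y+10)]
    if len(s): print(y+5,len(s),np.round(s[:,0].max(),1),end=" | ")
cv2.imwrite("pics/s3c.png",cv2.resize(c["pixels"][150:320,180:440,::-1],None,fx=3,fy=3))
E
```

```text
clock 6.5 tcp wall [-152.8   34.9] z 0.036 toolx hdg-wall deg 0.13
-25 78 -41.4 | -15 57 -41.2 | -5 16 -42.4 | 5 4 -102.0 | 15 11 -63.3 | 25 4 -40.7 |
```

View pics/s3c.png

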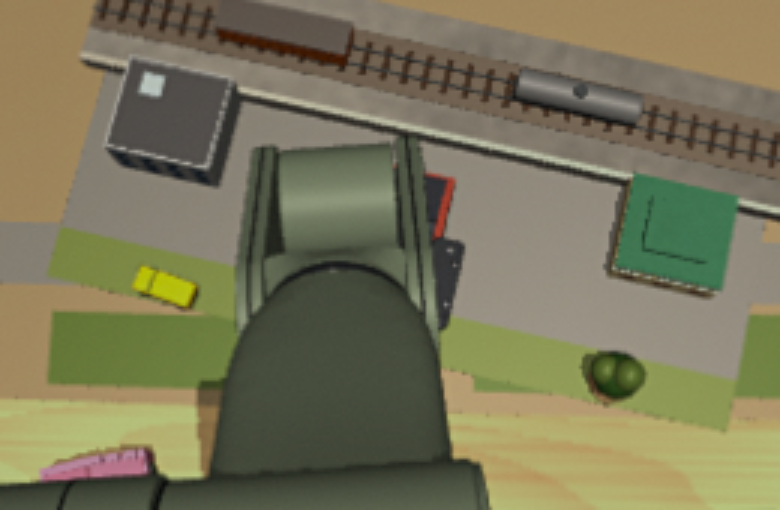

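The depot now stands parallel to the wall, with its back edge 41 mm short of it. In the crop its visible gable is at (440,205). I'll push on to a gap of about 5 mm, then back off.

Emit:
carry_out(
  deltas=[
    [0.15,0,0,0,0,0],
    [0.25,0,0,0,0,0],
    [0.25,0,0,0,0,0],
    [0.25,0,0,0,0,0],
    [0.25,0,0,0,0,0],
    [0.25,0,0,0,0,0],
    [0.25,0,0,0,0,0],
    [0.15,0,0,0,0,0],
  ],
)

```text
clock: 7.17
ee_pos: [0.4956, 0.0517, 0.036]
eef_rot: [[0.98, -0.198, 0.001], [-0.198, -0.98, -0.0], [0.001, -0.0, -1.0]]
ft_force: [-2.8, 0.4, 2.0]
opening: 1.001
finger_force: 0.9
```

Emit:
carry_out(
  deltas=[
    [0,0,0,0,0,0],
    [-0.5,0,0,0,0,0],
    [-1,0,0,0,0,0],
    [-1,0.5,-0.5,0,0,0],
    [-0.5,1,-1,0,0,0],
    [0,1,-1,0,0,0],
    [0,1,-1,0,0,0],
    [0,1,-1,0,0,0],
  ],
)

```text
clock: 7.83
ee_pos: [0.4166, -0.0249, 0.1268]
eef_rot: [[0.98, -0.197, -0.0], [-0.197, -0.98, -0.0], [-0.0, 0.0, -1.0]]
ft_force: [1.0, -0.5, -0.4]
opening: 0.999
finger_force: 0.0
```

Emit:
carry_out(
  deltas=[
    [0,1,0,0,0,0],
    [0,1,0,0,0,0],
    [0,1,0,0,0,0],
    [0,1,0,0,0,0],
  ],
)

```text
clock: 8.17
ee_pos: [0.4012, -0.1035, 0.1262]
eef_rot: [[0.98, -0.197, 0.001], [-0.197, -0.98, -0.0], [0.001, 0.0, -1.0]]
ft_force: [0.5, 0.6, 0.3]
opening: 1.004
finger_force: 0.0
```

```bash
cat >> h.py <<'E'
def depot(P,uv=None):
    w,q=backedge(P)
    w=w[(w[:,0]<2)]
    r=cv2.minAreaRect(w.astype(np.float32));print("depot wall frame",np.round(r[0],1),np.round(r[1],1),round(r[2],2),len(w),"pct x",np.round(np.percentile(w[:,0],[.5,99.5]),1),"y",np.round(np.percentile(w[:,1],[.5,99.5]),1))
E
python3 - <<'E'
from h import *
c,P,px=look("s4");depot(P)
cv2.imwrite("pics/s4c.png",cv2.resize(c["pixels"][150:320,180:440,::-1],None,fx=3,fy=3))
E
```

```text
clock 8.22 tcp wall [-178.7 -138.3] z 0.1261 toolx hdg-wall deg -0.04
depot wall frame [-51.2  35.6] [ 97.9 130.7] 0.23 1596 pct x [-99.7  -3.8] y [-29.5  99.9]
```

View pics/s4c.png

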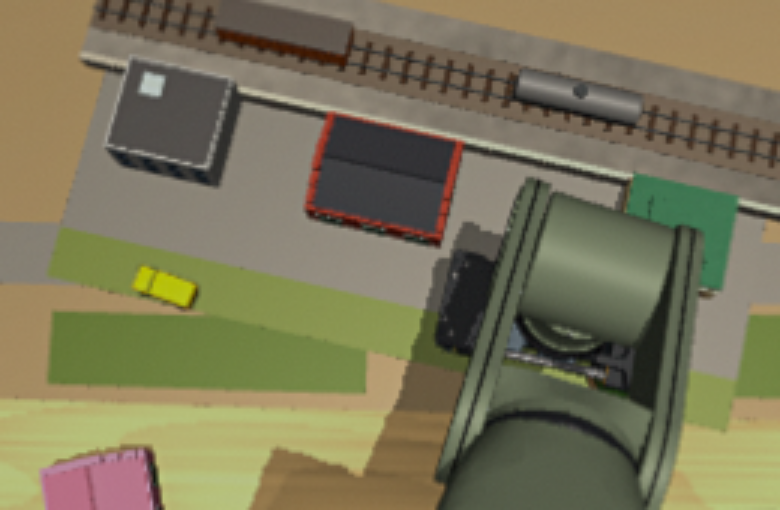

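The depot now sits square at (-51.2, 35.6) mm in the wall frame, with a gap of about 3.5 mm (crop corners (330,115), (462,145), (440,243) and (308,212)). Next I'll turn the tool 90° to push the free end.

Emit:
carry_out(
  deltas=[
    [0,0,0,0,0,-1],
    [0,0,0,0,0,-1],
    [0,0,0,0,0,-1],
    [0,0,0,0,0,-1],
    [0,0,0,0,0,-1],
    [0,0,0,0,0,-1],
    [0,0,0,0,0,-1],
    [0,0,0,0,0,-1],
  ],
  hand=0.45,
)

```text
clock: 8.88
ee_pos: [0.4016, -0.1023, 0.1259]
eef_rot: [[0.876, 0.483, -0.0], [0.483, -0.876, 0.0], [0.0, -0.0, -1.0]]
ft_force: [1.4, 0.8, -0.6]
opening: 0.553
finger_force: 0.0
```

Emit:
carry_out(
  deltas=[
    [0,0,0,0,0,-1],
    [0,0,0,0,0,-1],
    [0,0,0,0,0,-1],
    [0,0,0,0,0,-1],
    [0,0,0,0,0,-1],
    [0,0,0,0,0,-1],
    [0,0,0,0,0,-1],
    [0,0,0,0,0,-1],
  ],
)

```text
clock: 9.55
ee_pos: [0.4016, -0.1022, 0.1259]
eef_rot: [[0.361, 0.933, 0.0], [0.933, -0.361, 0.0], [0.0, -0.0, -1.0]]
ft_force: [0.2, -1.4, 1.0]
opening: 0.552
finger_force: 0.0
```

Emit:
carry_out(
  deltas=[
    [0,0,0,0,0,-1],
    [0,0,0,0,0,-1],
    [0.55,1,0,0,0,0],
    [0.55,1,0,0,0,0],
    [0.55,1,0,0,0,0],
    [0.55,1,0,0,0,0],
    [0.55,1,0,0,0,0],
    [0.55,1,0,0,0,0],
  ],
)

```text
clock: 10.22
ee_pos: [0.5333, -0.0608, 0.1258]
eef_rot: [[0.197, 0.98, -0.0], [0.98, -0.197, 0.0], [0.0, -0.0, -1.0]]
ft_force: [0.3, 0.4, -0.7]
opening: 0.551
finger_force: 0.0
```

Run:
```python
from h import *
c,P,px=look("s5")
```

```text
clock 10.27 tcp wall [-53.2 -66.2] z 0.1261 toolx hdg-wall deg 90.04
```

Emit:
carry_out(
  deltas=[
    [0,0,1,0,0,0],
    [0,0,1,0,0,0],
    [0,0,1,0,0,0],
    [0,0,1,0,0,0],
    [0,0,0.5,0,0,0],
    [0,0,0,0,0,0],
    [0.4,0,0,0,0,0],
    [0.4,0,0,0,0,0],
  ],
)

```text
clock: 10.93
ee_pos: [0.5369, -0.0459, 0.037]
eef_rot: [[0.199, 0.98, 0.002], [0.98, -0.199, -0.0], [0.0, 0.002, -1.0]]
ft_force: [-0.3, 0.6, 0.3]
opening: 0.551
finger_force: 0.0
```

Emit:
carry_out(
  deltas=[
    [0.1,0,0,0,0,0],
    [0.1,0,0,0,0,0],
    [0.15,0,0,0,0,0],
    [0.25,0,0,0,0,0],
    [0.25,0,0,0,0,0],
    [0.25,0,0,0,0,0],
    [0.25,0,0,0,0,0],
    [0.25,0,0,0,0,0],
  ],
)

```text
clock: 11.6
ee_pos: [0.5425, -0.0145, 0.0359]
eef_rot: [[0.198, 0.98, -0.0], [0.98, -0.198, -0.0], [-0.0, -0.0, -1.0]]
ft_force: [-0.6, -2.1, 1.2]
opening: 0.554
finger_force: 1.0
```

Run:
```python
from h import *
c,P,px=look("s6");depot(P)
cv2.imwrite("pics/s6c.png",cv2.resize(c["pixels"][150:320,180:440,::-1],None,fx=3,fy=3))
```

```text
clock 11.65 tcp wall [-57.9 -19.9] z 0.0359 toolx hdg-wall deg 90.01
depot wall frame [-52.2  95.9] [98.2 64.9] 0.69 724 pct x [-100.5   -4.5] y [ 64.7 127.7]
```

View pics/s6c.png

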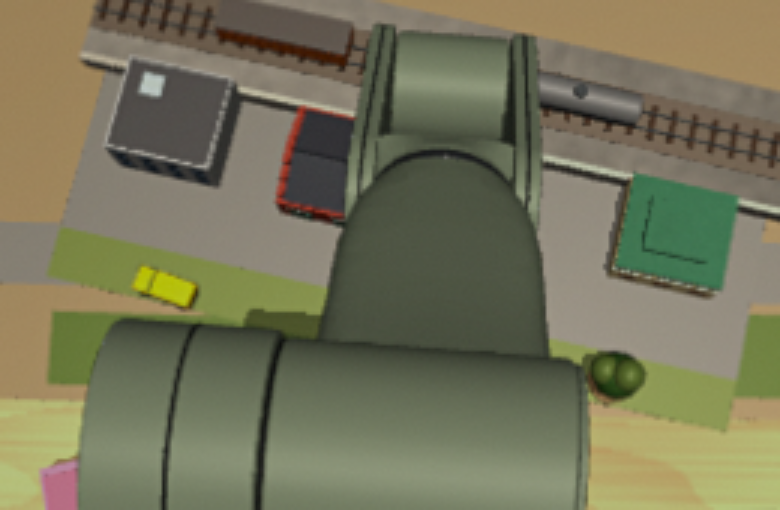

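The depot is sliding square along the wall: its near gable is at crop (290,160), 62 mm from the warehouse, and its angle is still about 0.01 rad. I'll carry on.

Emit:
carry_out(
  deltas=[
    [0.25,0,0,0,0,0],
    [0.3,0,0,0,0,0],
    [0.3,0,0,0,0,0],
    [0.3,0,0,0,0,0],
    [0.3,0,0,0,0,0],
    [0.3,0,0,0,0,0],
    [0.3,0,0,0,0,0],
    [0.3,0,0,0,0,0],
  ],
)

```text
clock: 12.32
ee_pos: [0.5517, 0.0318, 0.0358]
eef_rot: [[0.198, 0.98, -0.0], [0.98, -0.198, -0.0], [-0.0, -0.0, -1.0]]
ft_force: [0.3, -0.9, -0.5]
opening: 0.549
finger_force: 0.6
```

Emit:
carry_out(
  deltas=[
    [0.2,0,0,0,0,0],
    [0.15,0,0,0,0,0],
    [0.1,0,0,0,0,0],
    [0.05,0,0,0,0,0],
    [0,0,0,0,0,0],
  ],
)

```text
clock: 12.73
ee_pos: [0.5538, 0.0412, 0.0359]
eef_rot: [[0.198, 0.98, 0.0], [0.98, -0.198, 0.0], [0.0, 0.0, -1.0]]
ft_force: [0.2, 0.7, -0.1]
opening: 0.548
finger_force: 0.0
```

Run:
```python
from h import *
c,P,px=look("s7");depot(P)
```

```text
clock 12.78 tcp wall [-57.8  35.9] z 0.036 toolx hdg-wall deg 89.99
depot wall frame [-52.4 160.1] [97.4 50.9] 0.77 529 pct x [-100.8   -4.7] y [134.7 185. ]
```

Emit:
carry_out(
  deltas=[
    [0.05,0,0,0,0,0],
    [0.05,0,0,0,0,0],
    [0.05,0,0,0,0,0],
    [0.05,0,0,0,0,0],
    [0.05,0,0,0,0,0],
    [0.05,0,0,0,0,0],
    [0.05,0,0,0,0,0],
  ],
)

```text
clock: 13.37
ee_pos: [0.5549, 0.0468, 0.036]
eef_rot: [[0.197, 0.98, -0.0], [0.98, -0.197, -0.002], [-0.002, 0.0, -1.0]]
ft_force: [-1.1, -8.9, 1.7]
opening: 0.548
finger_force: 4.9
```

Emit:
carry_out(
  deltas=[
    [0.03,0,0,0,0,0],
    [0.03,0,0,0,0,0],
  ],
)

```text
clock: 13.53
ee_pos: [0.5549, 0.0468, 0.036]
eef_rot: [[0.197, 0.98, -0.001], [0.98, -0.197, -0.004], [-0.004, -0.0, -1.0]]
ft_force: [-1.1, -13.3, 2.8]
opening: 0.548
finger_force: 6.5
```

Run:
```python
from h import *
c,P,px=look("s8")
from plant import get_obs;print(np.round(get_obs()["ft_force"],1))
```

```text
clock 13.58 tcp wall [-57.9  41.8] z 0.036 toolx hdg-wall deg 90.05
[ -2.1 -11.4   2.4]
```

Contact with the warehouse is firm: the TCP has stopped, with 13 N on the tool. Now I'll back off, lift, and go round to the front for the final press.

Emit:
carry_out(
  deltas=[
    [-0.3,0,0,0,0,0],
    [-0.7,0,0,0,0,0],
    [-1,0,0,0,0,0],
    [0,0,-1,0,0,0],
    [0,0,-1,0,0,0],
    [0,0,-1,0,0,0],
    [0,0,-1,0,0,0],
    [0,0,-0.5,0,0,0],
  ],
)

```text
clock: 14.25
ee_pos: [0.5484, 0.0093, 0.1282]
eef_rot: [[0.198, 0.98, 0.004], [0.98, -0.198, 0.0], [0.001, 0.004, -1.0]]
ft_force: [0.1, 0.4, 0.3]
opening: 0.551
finger_force: 0.0
```

Emit:
carry_out(
  deltas=[
    [0,-1,0,0,0,0],
    [0,-1,0,0,0,0],
    [0,-1,0,0,0,0],
    [0,-1,0,0,0,0],
    [0,-1,0,0,0,0],
    [0,0,0,0,0,1],
    [0,0,0,0,0,1],
    [0,0,0,0,0,1],
  ],
  hand=0,
)

```text
clock: 14.92
ee_pos: [0.4487, 0.0295, 0.1257]
eef_rot: [[0.448, 0.894, -0.0], [0.894, -0.448, 0.0], [0.0, -0.0, -1.0]]
ft_force: [0.4, 0.6, -0.6]
opening: 1.0
finger_force: 0.0
```

Emit:
carry_out(
  deltas=[
    [0,0,0,0,0,1],
    [0,0,0,0,0,1],
    [0,0,0,0,0,1],
    [0,0,0,0,0,1],
    [0,0,0,0,0,1],
    [0,0,0,0,0,1],
    [0,0,0,0,0,1],
    [0,0,0,0,0,1],
  ],
)

```text
clock: 15.58
ee_pos: [0.449, 0.0294, 0.1255]
eef_rot: [[0.918, 0.396, -0.001], [0.396, -0.918, 0.0], [-0.001, -0.001, -1.0]]
ft_force: [-0.3, -0.3, -0.7]
opening: 1.002
finger_force: 0.0
```

Emit:
carry_out(
  deltas=[
    [0,0,0,0,0,1],
    [0,0,0,0,0,1],
    [0,0,0,0,0,1],
    [0,0,0,0,0,1],
    [0,0,0,0,0,1],
    [0,0,0,0,0,1],
    [0,0,0,0,0,1],
    [0,0,0,0,0,0],
  ],
)

```text
clock: 16.25
ee_pos: [0.449, 0.0294, 0.1255]
eef_rot: [[0.98, -0.199, -0.001], [-0.199, -0.98, 0.0], [-0.001, -0.0, -1.0]]
ft_force: [0.6, 0.9, -0.3]
opening: 1.0
finger_force: 0.0
```

Run:
```python
from h import *
c,P,px=look("s9");w,q=backedge(P)
for x in range(-95,0,15):
    s=w[(w[:,0]>x)&(w[:,0]<x+15)]
    if len(s): print(x+7,len(s),np.round([s[:,1].min(),s[:,1].max()],1),end=" | ")
print()
for y in range(40,200,12):
    s=w[(w[:,1]>y)&(w[:,1]<y+12)]
    if len(s): print(y+6,len(s),np.round([s[:,0].min(),s[:,0].max()],1),end=" | ")
cv2.imwrite("pics/s9c.png",cv2.resize(c["pixels"][150:320,180:440,::-1],None,fx=3,fy=3))
```

```text
clock 16.3 tcp wall [-158.3    3.8] z 0.1256 toolx hdg-wall deg 0.09
-88 117 [127.9 186. ] | -73 118 [130.  185.9] | -58 111 [132.9 185.7] | -43 89 [133.3 184.8] | -28 85 [107.3 186. ] | -13 164 [ 65.4 185.1] | 2 14 [ 62.6 175.5] | 
58 1 [-4.8 -4.8] | 70 7 [-9.1 -4.1] | 82 10 [-11.8  -4.6] | 94 17 [-18.8  -4.7] | 106 21 [-20.6  -5.1] | 118 20 [-17.9  -4. ] | 130 72 [-100.6   -4. ] | 142 143 [-100.9   -4.6] | 154 146 [-100.6   -3.6] | 166 144 [-101.1   -3.3] | 178 145 [-100.7   -4.9] | 190 26 [-95.1  -5.7] |
```

View pics/s9c.png

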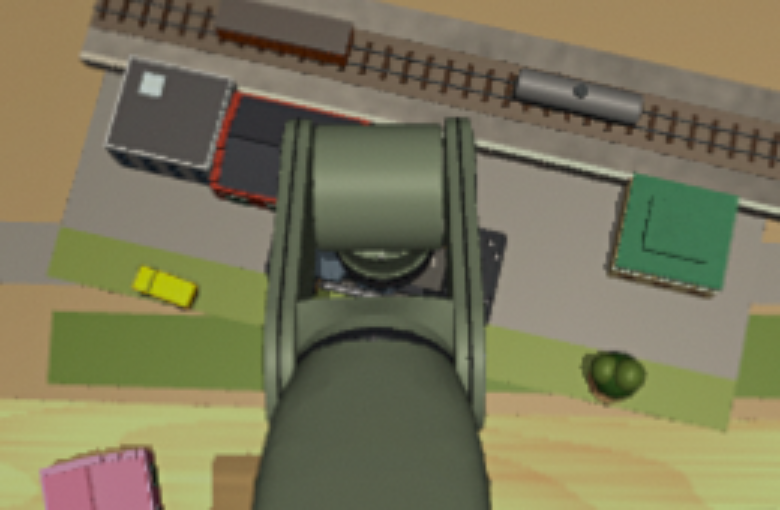

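The depot's end now meets the warehouse at crop (225,150), and its back is about 4 mm from the wall. The van and wagons look unmoved. Next comes the front press.

Emit:
carry_out(
  deltas=[
    [0,-1,0,0,0,0],
    [0,-1,0,0,0,0],
    [0,-1,0,0,0,0],
    [0,-1,0,0,0,0],
    [0,-1,0,0,0,0],
    [0,-0.9,0,0,0,0],
    [0,0,1,0,0,0],
    [0,0,1,0,0,0],
  ],
)

```text
clock: 16.97
ee_pos: [0.4738, 0.1464, 0.0862]
eef_rot: [[0.981, -0.194, 0.003], [-0.194, -0.981, 0.001], [0.003, -0.002, -1.0]]
ft_force: [-0.2, -0.6, -1.3]
opening: 0.999
finger_force: 0.0
```

Emit:
carry_out(
  deltas=[
    [0,0,1,0,0,0],
    [0,0,1,0,0,0],
    [0,0,0.5,0,0,0],
    [0.5,0,0,0,0,0],
    [0.5,0,0,0,0,0],
    [0.5,0,0,0,0,0],
    [0.3,0,0,0,0,0],
    [0.1,0,0,0,0,0],
  ],
)

```text
clock: 17.63
ee_pos: [0.5127, 0.1376, 0.0371]
eef_rot: [[0.98, -0.198, 0.004], [-0.198, -0.98, 0.001], [0.004, -0.002, -1.0]]
ft_force: [0.1, -0.5, -0.0]
opening: 1.0
finger_force: 0.0
```

Run:
```python
from h import *
c,P,px=look("s10")
```

```text
clock 17.68 tcp wall [-117.9  122.3] z 0.0368 toolx hdg-wall deg -0.04
```

Emit:
carry_out(
  deltas=[
    [0.05,0,0,0,0,0],
    [0.05,0,0,0,0,0],
    [0.05,0,0,0,0,0],
    [0.05,0,0,0,0,0],
    [0.05,0,0,0,0,0],
  ],
)

```text
clock: 18.1
ee_pos: [0.514, 0.1367, 0.0359]
eef_rot: [[0.98, -0.198, -0.002], [-0.198, -0.98, -0.0], [-0.002, 0.001, -1.0]]
ft_force: [-2.7, 0.3, 1.1]
opening: 1.001
finger_force: 1.0
```

Emit:
carry_out(
  deltas=[
    [0.05,0,0,0,0,0],
    [0.05,0,0,0,0,0],
  ],
)

```text
clock: 18.27
ee_pos: [0.5164, 0.1363, 0.0359]
eef_rot: [[0.98, -0.198, -0.001], [-0.198, -0.98, -0.0], [-0.001, 0.0, -1.0]]
ft_force: [-2.5, 0.5, 1.8]
opening: 1.002
finger_force: 1.0
```

Still moving freely, so I'll continue in small steps until it meets resistance.

Emit:
carry_out(
  deltas=[
    [0.05,0,0,0,0,0],
    [0.05,0,0,0,0,0],
  ],
)

```text
clock: 18.43
ee_pos: [0.5166, 0.1362, 0.0357]
eef_rot: [[0.98, -0.198, -0.005], [-0.198, -0.98, 0.0], [-0.005, 0.001, -1.0]]
ft_force: [-8.6, 3.3, 5.4]
opening: 0.999
finger_force: 4.6
```

Emit:
carry_out(
  deltas=[
    [0.03,0,0,0,0,0],
    [0.03,0,0,0,0,0],
  ],
)

```text
clock: 18.6
ee_pos: [0.5166, 0.1361, 0.0356]
eef_rot: [[0.98, -0.198, -0.007], [-0.198, -0.98, 0.0], [-0.007, 0.001, -1.0]]
ft_force: [-10.0, 3.9, 7.4]
opening: 0.999
finger_force: 5.8
```

Emit:
carry_out(
  deltas=[
    [0.03,0,0,0,0,0],
  ],
)

```text
clock: 18.68
ee_pos: [0.5166, 0.1361, 0.0357]
eef_rot: [[0.98, -0.198, -0.009], [-0.198, -0.98, 0.0], [-0.009, 0.001, -1.0]]
ft_force: [-12.2, 5.7, 9.3]
opening: 1.0
finger_force: 6.5
```

The depot is seated against the wall. I'll retreat straight back, lift and check.

Emit:
carry_out(
  deltas=[
    [-0.3,0,0,0,0,0],
    [-0.7,0,0,0,0,0],
    [-1,0,0,0,0,0],
    [-0.5,0,-0.5,0,0,0],
    [0,0,-1,0,0,0],
    [0,0,-1,0,0,0],
    [0,0,-1,0,0,0],
    [0,0,-1,0,0,0],
  ],
)

```text
clock: 19.35
ee_pos: [0.4721, 0.1455, 0.127]
eef_rot: [[0.98, -0.198, 0.002], [-0.198, -0.98, 0.0], [0.002, -0.0, -1.0]]
ft_force: [0.8, 0.0, 0.6]
opening: 1.002
finger_force: 0.0
```

Emit:
carry_out(
  deltas=[
    [0,1,0,0,0,0],
    [0,1,0,0,0,0],
    [0,1,0,0,0,0],
    [0,1,0,0,0,0],
    [0,1,0,0,0,0],
    [0,1,0,0,0,0],
    [0,1,0,0,0,0],
    [0,1,0,0,0,0],
  ],
)

```text
clock: 20.02
ee_pos: [0.4404, -0.0125, 0.1261]
eef_rot: [[0.98, -0.197, 0.002], [-0.197, -0.98, -0.001], [0.002, 0.0, -1.0]]
ft_force: [-0.4, -0.1, 0.6]
opening: 1.003
finger_force: 0.0
```

Emit:
carry_out(
  deltas=[
    [0,1,0,0,0,0],
    [0,1,0,0,0,0],
    [0,1,0,0,0,0],
    [0,1,0,0,0,0],
    [0,1,0,0,0,0],
    [0,0,0,0,0,0],
  ],
)

```text
clock: 20.52
ee_pos: [0.4204, -0.1121, 0.1262]
eef_rot: [[0.98, -0.2, 0.002], [-0.2, -0.98, -0.002], [0.002, 0.002, -1.0]]
ft_force: [0.2, -0.0, -0.5]
opening: 0.997
finger_force: 0.0
```

Run:
```python
from h import *
c,P,px=look("s11");w,q=backedge(P)
m=w[(w[:,0]<-1)&(w[:,0]>-140)];r=cv2.minAreaRect(m.astype(np.float32));print(np.round(r[0],1),np.round(r[1],1),r[2])
# front edge vs y, right end vs x
Y=np.arange(70,180,10);F=[w[(w[:,1]>y)&(w[:,1]<y+10)][:,0].min() for y in Y];print("front",np.round(F,1),"slope",np.polyfit(Y,F,1)[0])
X=np.arange(-95,-8,10);R=[w[(w[:,0]>x)&(w[:,0]<x+10)][:,1].min() for x in X];print("end",np.round(R,1))
for n,uv,lo,hi in [("van",(235,245),.012,.04),("tree",(385,274),.03,.09)]:
    r,_=rect(P,lo,hi,uv,8);print(n,np.round(r[0],1))
cv2.imwrite("pics/s11c.png",cv2.resize(c["pixels"][150:320,180:440,::-1],None,fx=3,fy=3))
```

```text
clock 20.57 tcp wall [-158.5 -139.2] z 0.1261 toolx hdg-wall deg -0.17
[-49.3 122.9] [126.1  96.3] 89.99244689941406
front [-96.4 -96.9 -97.3 -97.4 -96.3 -96.4 -96.3 -96.7 -96.6 -96.9 -96.9] slope 0.001340496637896075
end [60.1 60.6 59.9 60.3 60.2 60.1 60.6 60.5 60.4]
van [452.5 241.4]Traceback (most recent call last):
  File "<stdin>", line 8, in <module>
  File "h.py", line 13, in rect
    u,v=uv; l=np.bincount(L[v-rad:v+rad,u-rad:u+rad][m[v-rad:v+rad,u-rad:u+rad]]).argmax()
              ~~~~~~~~~~~~~~~~~~~~~~~~~~~~~~~~~~~~~~~~~~~~~~~~~~~~~~~~~~~~~~~~~~~~~~~~~~^^
ValueError: attempt to get argmax of an empty sequence
```

The depot's front edge is at -96.6 mm (goal -96) and its free end at 60.3 mm (goal 60). The angle is about 0.001 rad and the van has not moved. The tree is only hidden by the arm, which never came near it. I'm handing in.

```bash
python3 -c "
from plant import robot
print(robot.sign_off())"
```

```text
the job is handed in; nothing more can be done
None
```

The depot was slid into place and the job is handed in: by my last camera measurement it stands flush (within about 1 mm) against the retaining wall and the warehouse, parallel to about 0.001 rad; the van was re-measured unmoved, the other bystanders were not re-measured, and no verdict came back.

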